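Click the round cutter into the sharpening holder

ROBOT

A 7-joint arm with a two-finger parallel gripper is mounted at the origin on the work surface. World frame = base frame: x ahead of the robot, y to its left, z up, the work surface at z = 0. Lengths are in m, angles in rad, forces in N, time in s.
With the tool pointing down it reaches from about 0.4 to 0.85 m from the base axis. Payload 4.5 kg.
Tool frame: the origin (TCP) lies at the very end of the fingers, on their centre line; the grasp point (between the pads) lies 19 mm behind it (r.grip_depth is the distance from the TCP to the grasp point, in m); z points along the fingers, x is the direction in which the jaws open and shut, and the axes are right-handed (so a half turn about z gives the same grasp; the last joint's range is limited). The gripper opens to 88 mm and grips with 3 to 60 N. Pads are 18 mm wide; open, the fingers measure 123 mm over their backs; the gripper's body (75 mm by 187 mm) begins 45 mm behind the grasp point.
Start: joints at [-1.242, 0.689, -0.195, 1.565, 0.157, 0.902, -0.215], TCP at [0.182, 0.598, 0.239] pointing down, gripper open.
Joint ranges: [-3.01, 3.01], [-0.46, 2.08], [-1.47, 1.51], [0.13, 2.56], [-1, 4.14], [0.04, 2.09], [-2.66, 2.66]. Speed limits (rad/s): [2.57, 2.57, 3.14, 3.14, 3.14, 3.14, 3.14].

INTERFACE

Orientations are given as a unit quaternion [x, y, z, w].
In Python, from plant import r gives the robot as it stands. The module is installed in compiled form; this text tells all that it offers.
- The arm moves only by the shell command python3 -m jog 'ROWS' [FORCE]. ROWS is JSON, a list of rows, each a list of 5 numbers: the shift along the tool's x, y, z in units of 1 m (1.0 is 1 m), then the turn about the tool's z in units of 360 degrees (1.0 is 360 degrees), then the closure, from 0 (fully open) to 1 (shut). In form: [[dx, dy, dz, yaw, fingers], ...]. A call has 1 to 20 rows; each row shifts and turns the commanded pose from where the row before left it, along the tool's axes as they then stand; what a row does not reach is not made up. A row lasts 1/10 s, in which the tool goes at most 50 mm and 8.59 degrees, less where a joint would pass 70% of its speed; a pose out of reach is approached as far as the arm can. A call with a number of a shift or a turn outside -1 to 1 is refused whole. A call with a gripper value outside its range is refused whole. The fingers move at their own pace and stop on an object; FORCE is the grip in N (left out, the last holds). Time passes only in rows, so rows that do not move let the fingers close. It gives the time, the measured TCP pose, the force and the opening at its end, in the units of the state.
- r.get_state(): the state, without advancing time (a new reading comes with each control period).
- r.snapshot(name): name is "scene" or "side" or "wrist"; returns the picture (480x640x3 uint8, red, green, blue); there is no depth.
- r.get_calibration(name): a dict with "mtx" (3x3 intrinsics, pixels), "dist" ([k1, k2, p1, p2, k3] as OpenCV has them; the pictures are not rectified), "R" (3x3) and "t" (3): a world point X has camera coordinates R X + t. Camera axes: x right, y down, z forward; pixel columns grow to the right and rows downward; lengths in m; the calibration is good to about 2 mm. A picture is of the moment at which its call begins: read the wrist's pose just before it. get_calibration takes no time and is no camera call; for the wrist camera it gives the pose at the moment of the call.
- r.finish_job(): hands the job in, once; it reports no verdict.
Trained networks look in the newest picture that a camera, given by its name, has taken for a name from the list of things; names that differ only in an ending like _2 or _b are one class to them, and where a whole thing is asked for, a point or a joint stands for the part that bears it (a point fixed in the world has none). Each returns a list of dicts, best first, with "score" (0 to 1); they miss things now and then, are a little off and sometimes report something else, mostly with a low value. They report only what shows in the picture. A call takes as long as a camera call. They do not tell look-alikes from the thing itself.
- r.cut_out(thing, camera): "pixels" (480x640 bool, what is visible of it) and "rect" ([left, top, right, bottom] in pixels, round what is visible of it).
The state is a dict: "clock": time; "q": joint angles; "qd": joint speeds; "joint_torque": joint torques, N m; "tool_pos": TCP position; "eef_rot": TCP orientation; "contact_force": force on the tool from outside, world axes, zero at the start; "moment": the same for the moment, N m; "opening": opening from 0.0 (shut) to 1.0 (fully open).
Only numpy, scipy, OpenCV 4.12 (cv2) and the standard library are available. Lean on these libraries where they do the work, as an engineer would, in place of code of your own. Each camera call takes 0.05 s, during which the arm holds its last target.

TASK

Lift the cartridge with the round cutter out of the wooden rack, stand it in the bore of the steel holder and press it down past the sprung ball until it clicks and sits on the stop inside, then let go. How deep the stop lies cannot be seen, so go by feel and press gently, never with more than 25 N. Leave the bar cutter in its rack pocket and the jar, cup and spanner where they are.

Things in the scene. Friction and masses are not known exactly. Their poses are not given: they have to be found in the camera images.
- round_cutter_grip (a point): centre of the square aluminium head (30 x 30 x 48 mm) of the cartridge to load; x and y normal to its sides, z up. A dark disc 27 mm across, 6 mm thick (screw 3 mm) lies flat on top. Below hangs a round hollow aluminium shank, 19 mm across, 77 mm long; the head's underside is 24 mm below this point. About 0.15 kg. Starts in either rack pocket, the head's underside on the rack's top.
- round_cutter_foot (a point): centre of the lower end of that shank, 101 mm below the head's centre. Its end is a half-ball nose (radius 9.5 mm); full width from 9.5 to 30 mm above the end (the bead), then a square-edged groove 9 mm across all round (30 to 43 mm) for the ball, then full width again.
- bar_cutter_grip (a point): centre of the head of the other cartridge, same head and shank, but with an upright bar 11 x 11 mm, 24 mm tall, on its top in place of the disc: 156 mm over the bench in all. It stands in the rack's other pocket and stays there.
- rack_top (a point): centre of the top face of the fixed wooden rack, 75 x 220 mm (x, y), 84 mm high; its two pockets, 25 mm wide and 80 mm deep, lie 55 mm to either side of this point along its y. Either may hold the round cutter.
- holder_mouth (a point): centre of the bore's mouth in the top of the fixed steel holder (block 56 x 56 mm, 98 mm high, 110 mm square foot plate), z up. Bore 21 mm wide. Inside, unseen, a clamped sleeve holds a hard stop 47 to 73 mm below the mouth, set anew each time, and a sprung ball 36.5 mm above the stop on the bore's +x side. Fully home the foot rests on the stop and 4 to 30 mm of shank show; any yaw fits.
- ball (a joint): how far the 12 mm steel ball is pushed back (m): 0 when free, standing 5 mm into the bore; about 0.002 to 0.004 with the bead beside it; near 0 again once in the groove, 1 to 2 mm before the stop. Its spring starts at 2.2 N and gains 1 N per mm. Pushing the cartridge down past it takes about 4 to 13 N, after which the push falls off, until the foot meets the stop.
- wax_jar: closed jar, 64 mm wide, 62 mm tall, origin at its underside; a bystander
- wood_cup: turned wooden cup, 72 mm wide at the rim, 85 mm tall, origin at its underside; a bystander
- spanner_grip (a point): handle of a 150 mm spanner lying on the bench; a bystander
Not all that is in view belongs to the job. Several things look just like the part that bears holder_mouth: the one meant starts nearest to the robot's base. There is more than one size of the part that bears rack_top; the job needs the smaller.

How it is judged:
On the way, in this order (a step that is already met when the one before it is completed fails the run):
1. the round cutter's foot is lifted clear above the rack (z of round_cutter_foot in the frame of rack_top above 0.003 m), for 0.1 s.
2. the round cutter's shank stands in the holder's bore, upright (horizontal distance between round_cutter_foot and holder_mouth below 0.006 m and z of round_cutter_foot in the frame of holder_mouth below -0.01 m and angle between round_cutter_grip's own z axis and vertical below 0.15 rad), for 0.1 s.
3. the shank's bead pushes the ball back (value of joint ball above 0.0015 m and z of round_cutter_foot in the frame of holder_mouth below -0.018 m).
At the end, for the whole second after the job is handed in: The round cutter is let go, upright (0.08 rad) in the holder's bore (foot within 4 mm of its axis and over 46 mm below the mouth), the ball sprung back into the groove (less than 1 mm pushed back); the bar cutter within 10 mm of its start, the jar, cup and spanner within 20 mm of theirs (z of round_cutter_foot in the frame of holder_mouth below -0.046 m and horizontal distance between round_cutter_foot and holder_mouth below 0.004 m and angle between round_cutter_grip's own z axis and vertical below 0.08 rad and value of joint ball below 0.001 m and distance of bar_cutter_grip from where it was at the start of the episode below 0.01 m and distance of each of wax_jar, wood_cup, spanner_grip from where it was at the start of the episode below 0.02 m); the robot touches nothing.
It fails at once if the cartridge and the holder (its ball and stop included) press on each other with more than 25 N (contact force between round_cutter and holder above 25 N).
It fails at once if the bar cutter is moved more than 15 mm (distance of bar_cutter_grip from where it was at the start of the episode above 0.015 m).
It fails at once if the jar, the cup or the spanner is moved more than 20 mm (distance of any of wax_jar, wood_cup, spanner_grip from where it was at the start of the episode above 0.02 m).
It also fails if it takes over 48 s, if anything falls off the work surface, if the arm or the gripper's body presses on something with over 40 N, if the wrist force passes 120 N, or if a joint passes its speed limit or range.

## Working session

There is one attempt and no reset: what is moved stays moved. The work goes in short steps, Python scripts to look and compute and a shell command to move; the robot and the scene stay as the last step left them, time stands still between calls to the robot, and variables do not carry over. Pictures are saved under pics/ and viewed, and the job is handed in when it is done.

```bash
mkdir -p pics; ls; python3 - <<'E'
from plant import r
import cv2, numpy as np
np.set_printoptions(precision=4,suppress=True)
s=r.get_state()
print({k:np.round(v,4) for k,v in s.items()}, r.grip_depth)
for n in ["scene","side","wrist"]:
    im=r.snapshot(n); cv2.imwrite(f"pics/{n}0.png",im[:,:,::-1])
    c=r.get_calibration(n); print(n,np.array(c["mtx"]),c["dist"],np.array(c["R"]),c["t"])
E
```

```text
pics
{'clock': np.float64(0.0), 'q': array([-1.2422,  0.69  , -0.1945,  1.5663,  0.1573,  0.9025, -0.2151]), 'qd': array([-0.0006,  0.0003,  0.0009, -0.0007, -0.0001,  0.0008,  0.0012]), 'joint_torque': array([ -0.0002, -52.7559,  -1.2668, -15.343 ,  -0.0527,   0.0066,
         0.0002]), 'tool_pos': array([0.1814, 0.5974, 0.2379]), 'eef_rot': array([ 0.8032,  0.5956, -0.0007,  0.0006]), 'contact_force': array([-0.0912,  0.3013,  0.2929]), 'moment': array([ 0.0017,  0.0062, -0.0239]), 'opening': np.float64(1.0003)} 0.0187
scene [[541.1408   0.     310.6171]
 [  0.     541.1408 238.7018]
 [  0.       0.       1.    ]] [-0.0806  0.      0.      0.      0.    ] [[ 0.8715  0.4901  0.0167]
 [ 0.3281 -0.5573 -0.7628]
 [-0.3645  0.6702 -0.6464]] [-0.4472 -0.123   1.3649]
side [[505.7523   0.     320.4062]
 [  0.     505.7523 234.5692]
 [  0.       0.       1.    ]] [-0.0938  0.      0.      0.      0.    ] [[-0.9827 -0.1854  0.0014]
 [-0.1116  0.5859 -0.8027]
 [ 0.148  -0.7889 -0.5964]] [0.5412 0.1842 0.9817]
wrist [[371.6374   0.     317.5339]
 [  0.     371.6374 242.594 ]
 [  0.       0.       1.    ]] [-0.0449  0.      0.      0.      0.    ] [[ 0.2907  0.9568 -0.0004]
 [ 0.9149 -0.2779  0.2929]
 [ 0.2802 -0.0856 -0.9561]] [-0.6235 -0.0406  0.3897]
```

View pics/scene0.png

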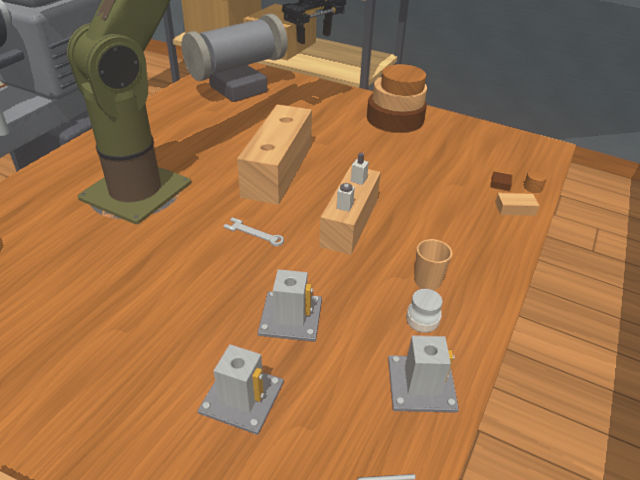

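View pics/side0.png

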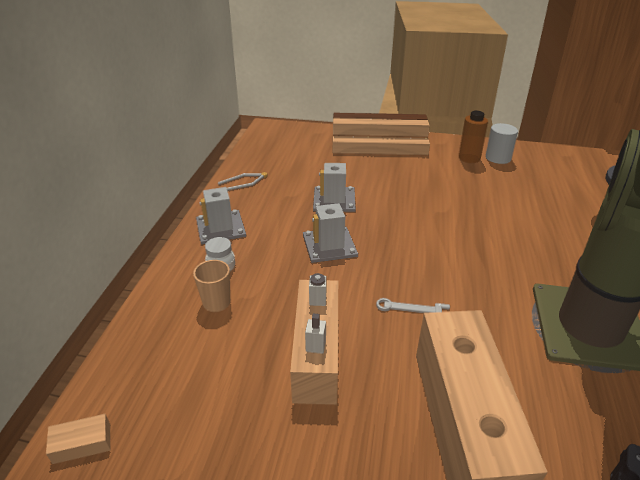

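View pics/wrist0.png

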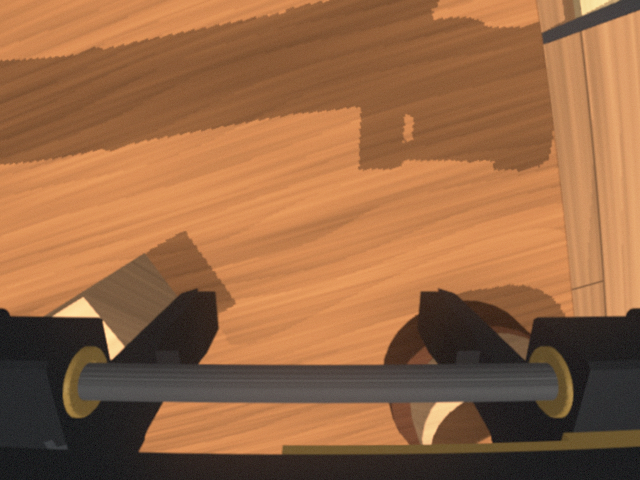

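The scene view shows the smaller rack at (350,208), with the round cutter (dark disc) at (345,192) and the bar cutter at (360,168). Three holder look-alikes stand at (291,300), (238,385) and (430,370). In the side view the round cutter is at (317,288) and the bar cutter at (315,333). Next I'll measure them.

```bash
cat > h.py <<'E'
import numpy as np, cv2
from plant import r
np.set_printoptions(precision=4,suppress=True)
def cal(n):
    c=r.get_calibration(n); return np.array(c["mtx"]),np.array(c["dist"]),np.array(c["R"]),np.array(c["t"])
def ray(n,uv,c=None):
    K,d,R,t=c or cal(n)
    p=cv2.undistortPoints(np.array([[uv]],float),K,d)[0,0]
    D=R.T@np.array([p[0],p[1],1]); return -R.T@t, D/np.linalg.norm(D)
def atz(n,uv,z,c=None):
    o,D=ray(n,uv,c); return o+D*(z-o[2])/D[2]
def tri(obs):
    A=np.zeros((3,3));b=np.zeros(3)
    for n,uv in obs:
        o,D=ray(n,uv); P=np.eye(3)-np.outer(D,D);A+=P;b+=P@o
    x=np.linalg.solve(A,b)
    res=[np.linalg.norm((np.eye(3)-np.outer(D,D))@(x-o)) for o,D in [ray(n,u) for n,u in obs]]
    return x,res
def proj(n,X,c=None):
    K,d,R,t=c or cal(n)
    return cv2.projectPoints(np.array(X,float).reshape(-1,3),cv2.Rodrigues(R)[0],t,K,d)[0][:,0]
E
python3 - <<'E'
from h import *
for cam in ["scene","side"]:
    r.snapshot(cam)
    for th in ["round_cutter_grip","bar_cutter_grip","rack_top","holder_mouth","wax_jar","wood_cup","spanner_grip"]:
        for d in r.cut_out(th,cam):
            m=d["pixels"]; ys,xs=np.nonzero(m)
            print(cam,th,round(d["score"],2),np.round(d["rect"]),round(xs.mean(),1),round(ys.mean(),1),m.sum())
for uv in [(291,282),(238,363),(431,350)]: print("scene mouth",uv,atz("scene",uv,0.098))
for uv in [(331,211),(335,169),(216,195)]: print("side mouth",uv,atz("side",uv,0.098))
for n,uv in [("scene",(346,186)),("side",(318,280))]: print(n,"disc",atz(n,uv,0.138))
for n,f in [("scene",(210,120,290,250)),("scene",(230,250,330,340)),("side",(270,190,380,420))]:
    pass
a=cv2.imread("pics/scene0.png")[130:350,200:470]; cv2.imwrite("pics/cropA.png",cv2.resize(a,None,fx=2.9,fy=2.7,interpolation=cv2.INTER_CUBIC))
a=cv2.imread("pics/side0.png")[150:410,180:460]; cv2.imwrite("pics/cropB.png",cv2.resize(a,None,fx=2.3,fy=2.3,interpolation=cv2.INTER_CUBIC))
print(r.get_state()["clock"])
E
```

```text
scene round_cutter_grip 0.94 [337. 183. 355. 210.] 345.0 196.1 413
scene bar_cutter_grip 0.69 [352. 157. 368. 186.] 359.2 169.8 394
scene rack_top 0.93 [240. 105. 310. 204.] 274.4 154.0 5096
scene rack_top 0.56 [319. 168. 381. 254.] 348.3 213.9 2977
scene rack_top 0.42 [346. 155. 370. 187.] 359.1 169.9 425
scene holder_mouth 0.83 [199. 342. 283. 438.] 240.7 391.2 4629
scene holder_mouth 0.76 [391. 336. 458. 412.] 423.3 377.1 4252
scene holder_mouth 0.59 [260. 269. 323. 342.] 290.5 308.3 3430
scene wax_jar 0.68 [409. 288. 443. 331.] 424.5 310.5 1212
scene wax_jar 0.66 [260. 269. 324. 344.] 290.3 308.3 3512
scene wax_jar 0.37 [224. 218. 284. 245.] 255.0 232.2 453
scene wood_cup 0.65 [414. 236. 451. 290.] 431.4 262.7 1493
scene spanner_grip 0.72 [224. 216. 284. 246.] 254.0 231.6 432
side round_cutter_grip 0.95 [307. 270. 324. 306.] 316.9 289.6 520
side round_cutter_grip 0.49 [303. 202. 355. 261.] 329.2 235.0 2095
side bar_cutter_grip 0.83 [305. 312. 325. 351.] 315.3 334.4 683
side rack_top 0.91 [416. 315. 548. 480.] 473.6 401.5 14687
side rack_top 0.74 [291. 279. 338. 405.] 315.2 348.6 4502
side holder_mouth 0.86 [301. 201. 360. 264.] 329.0 235.0 2253
side holder_mouth 0.61 [312. 162. 356. 212.] 334.3 187.3 1471
side wax_jar 0.83 [203. 238. 235. 269.] 220.3 251.1 637
side wood_cup 0.73 [305. 312. 328. 353.] 315.2 334.7 721
side wood_cup 0.55 [193. 257. 230. 312.] 213.3 284.1 1553
side spanner_grip 0.95 [380. 300. 449. 314.] 412.5 306.9 504
scene mouth (291, 282) [ 0.563  -0.1651  0.098 ]
scene mouth (238, 363) [ 0.5838 -0.362   0.098 ]
scene mouth (431, 350) [ 0.8394 -0.1849  0.098 ]
side mouth (331, 211) [ 0.5576 -0.1643  0.098 ]
side mouth (335, 169) [ 0.58   -0.3555  0.098 ]
side mouth (216, 195) [ 0.8359 -0.1805  0.098 ]
scene disc [0.5364 0.1078 0.138 ]
side disc [0.5339 0.1128 0.138 ]
0.95
```

View crops.

View pics/cropA.png

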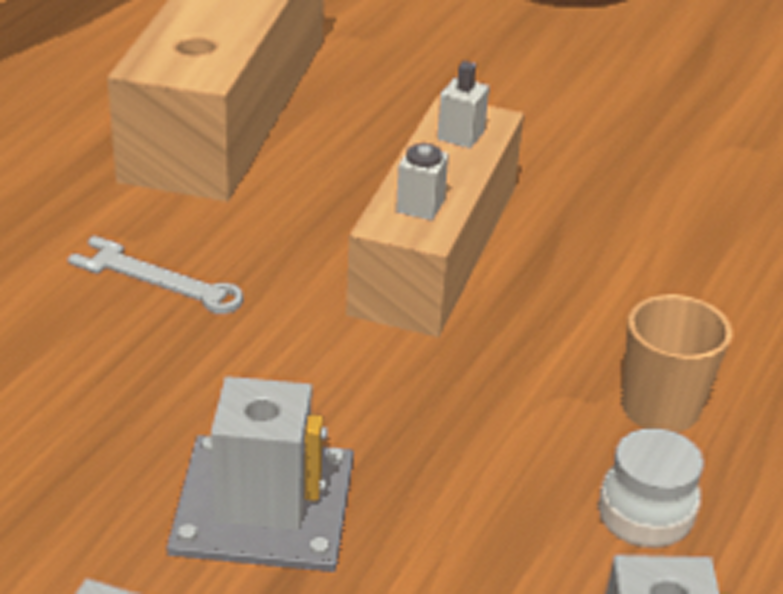

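View pics/cropB.png

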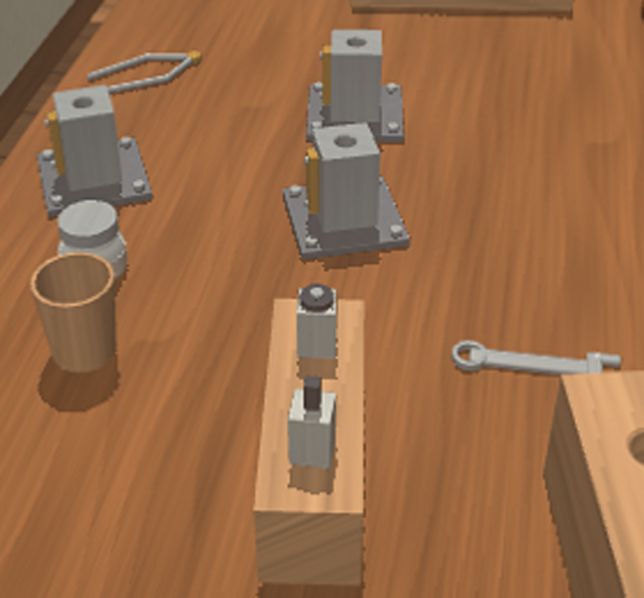

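Candidates: holders at scene (291,300), (238,385) and (430,370) lie about 0.59, 0.69 and 0.86 m from the base. The one at (291,300) is nearest and fits. For the rack, I take the smaller block at (350,208), which holds both cartridges, over the larger one at (274,154). The crops confirm the disc on the cartridge at (345,192) and the bar on the other. Now I'll work out the approach.

```bash
cat >> h.py <<'E'
from scipy.spatial.transform import Rotation as Ro
def tool():
    s=r.get_state(); return np.array(s["tool_pos"]),Ro.from_quat(s["eef_rot"]).as_matrix(),s
def togo(target,ang=None):
    p,R,s=tool(); d=R.T@(np.array(target)-p); a=np.degrees(np.arctan2(R[1,0],R[0,0]))
    print("clock",round(float(s["clock"]),2),"pos",p,"toolx deg",round(a,2),"shift tool",d, "yaw rev for ang", None if ang is None else (((a-ang+90)%180)-90)/360)
E
python3 - <<'E'
from h import *
p,R,s=tool()
c=cal("wrist"); C=-c[2].T@c[3]
print("cam in tool",R.T@(C-p),"cam axes in tool (rows x,y,z)\n",c[2]@R)
# rack top corners side image/scene (z=.084)
for uv in [(300,281),(337,281),(293,372),(338,372)]: print("side",atz("side",uv,.084))
for uv in [(321,213),(353,220),(380,177)]: print("scene",atz("scene",uv,.084))
print("bar",atz("side",(316,316),.156),atz("scene",(361,153),.156))
togo([0.45,0.11,0.32],0)
print(s["q"])
E
```

```text
cam in tool [-0.001  -0.0752 -0.1461] cam axes in tool (rows x,y,z)
 [[ 1.      0.0003 -0.0009]
 [-0.0006  0.9562 -0.2928]
 [ 0.0008  0.2928  0.9562]]
side [0.5788 0.0627 0.084 ]
side [0.5092 0.0495 0.084 ]
side [0.543  0.2754 0.084 ]
side [0.4731 0.2621 0.084 ]
scene [0.5034 0.0601 0.084 ]
scene [0.5737 0.0734 0.084 ]
scene [0.557  0.2543 0.084 ]
bar [0.5171 0.2167 0.156 ] [0.5179 0.2189 0.156 ]
clock 0.95 pos [0.1816 0.5981 0.2388] toolx deg 73.11 shift tool [-0.3891  0.3986 -0.0813] yaw rev for ang 0.20309240188739577
[-1.2422  0.6891 -0.1946  1.5653  0.1573  0.9025 -0.2151]
```

```bash
python3 -m jog '[[0,0,-0.01,0.0221,0],[0,0,-0.01,0.0221,0],[0,0,-0.01,0.0221,0],[0,0,0,0.0221,0],[0,0,0,0.0221,0],[0,0,0,0.0221,0],[0,0,0,0.0221,0],[0,0,0,0.0221,0]]'; python3 -m jog '[[0.0206,0.0415,0,0,0],[0.0206,0.0415,0,0,0],[0.0206,0.0415,0,0,0],[0.0206,0.0415,0,0,0],[0.0206,0.0415,0,0,0],[0.0206,0.0415,0,0,0],[0.0206,0.0415,0,0,0],[0.0206,0.0415,0,0,0],[0.0206,0.0415,0,0,0],[0.0206,0.0415,0,0,0],[0.0206,0.0415,0,0,0],[0.0206,0.0415,0,0,0],[0.0206,0.0415,0,0,0],[0,0,0,0,0]]'; python3 -c "
from h import *
togo([0.535,0.110,0.26],9.5)"
```

```text
clock: 1.75
tool_pos: [0.1814, 0.5981, 0.2688]
eef_rot: [0.997, 0.08, -0.0, -0.0]
contact_force: [0.3, 1.0, -0.8]
opening: 1.003
clock: 3.15
tool_pos: [0.5382, 0.102, 0.269]
eef_rot: [0.997, 0.077, 0.002, 0.002]
contact_force: [-0.3, -0.8, 0.4]
opening: 1.001
clock 3.15 pos [0.5382 0.102  0.269 ] toolx deg 8.79 shift tool [-0.002  -0.0085  0.009 ] yaw rev for ang -0.0019836750634809955
```

```bash
python3 - <<'E'
from h import *
im=r.snapshot("wrist"); cv2.imwrite("pics/w1.png",im[:,:,::-1])
c=cal("wrist")
for th in ["round_cutter_grip","rack_top","bar_cutter_grip"]:
    for d in r.cut_out(th,"wrist"):
        m=d["pixels"]; ys,xs=np.nonzero(m); print(th,d["score"],np.round(d["rect"]),xs.mean(),ys.mean(),m.sum())
u=proj("wrist",[[0.535,0.11,0.138]],c)[0]; print(u)
x,y=int(u[0]),int(u[1]); a=im[max(0,y-90):y+90,max(0,x-120):x+120]; print(max(0,y-90),max(0,x-120))
cv2.imwrite("pics/w1c.png",cv2.resize(a,None,fx=3,fy=3,interpolation=cv2.INTER_CUBIC)[:,:,::-1])
np.savez("w1.npz",K=c[0],d=c[1],R=c[2],t=c[3])
togo([0.535,0.110,0.26],9.5)
E
```

```text
round_cutter_grip 0.94 [295. 193. 335. 239.] 314.2811466372657 215.92006615214996 1814
rack_top 0.72 [267.   4. 363. 267.] 314.8238940397351 129.73382781456954 18875
rack_top 0.67 [  0.   0. 147. 161.] 65.22672204915196 77.97868763289324 20223
bar_cutter_grip 0.8 [290.  49. 336. 101.] 312.77917247791726 72.20595072059507 2151
[316.5265 224.7596]
134 196
clock 3.35 pos [0.5337 0.1114 0.2686] toolx deg 9.58 shift tool [0.0011 0.0016 0.0086] yaw rev for ang 0.00021288082996137172
```

View pics/w1.png

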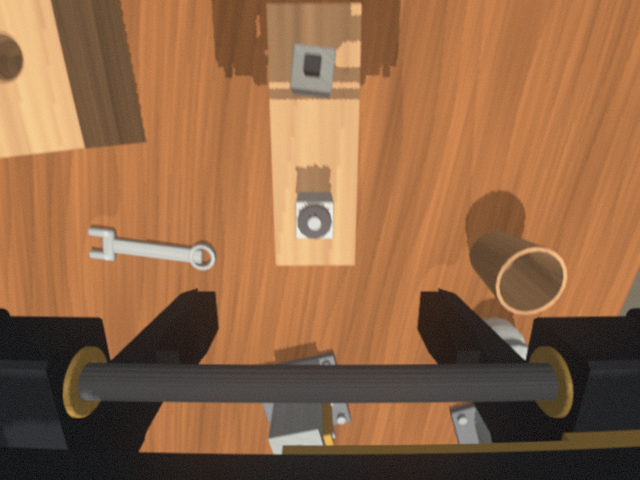

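View pics/w1c.png

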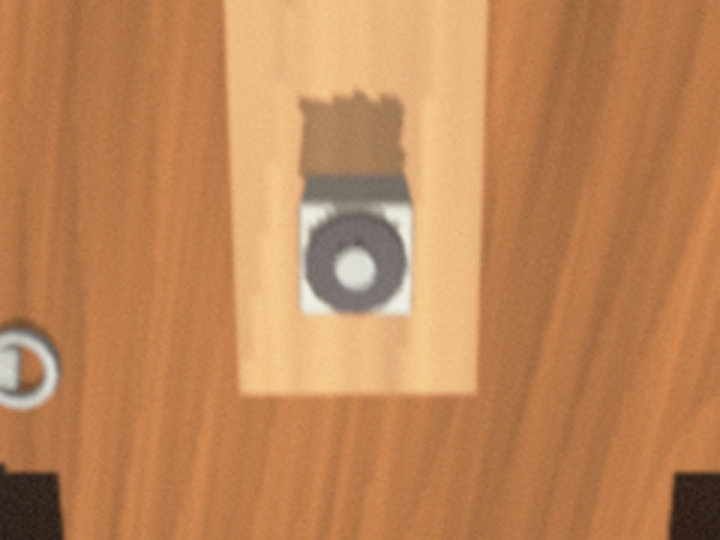

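The wrist view shows the round cutter's disc at (314,218). Its head is square to the image to within about 1°, and the bar cutter is at (313,70). The arm was still settling, so I'll measure again at rest.

```bash
python3 - <<'E'
from h import *
c=cal("wrist"); togo([0.535,0.110,0.26],9.5)
im=r.snapshot("wrist")
g=cv2.cvtColor(im,cv2.COLOR_RGB2GRAY)
u=proj("wrist",[[0.535,0.11,0.138]],c)[0]; print(u)
x,y=int(u[0]),int(u[1]);x0,y0=x-40,y-45; a=im[y0:y0+80,x0:x0+80]; print(x0,y0)
cv2.imwrite("pics/w2c.png",cv2.resize(a,None,fx=7,fy=7,interpolation=cv2.INTER_CUBIC)[:,:,::-1])
np.savez("w2.npz",im=im,K=c[0],d=c[1],R=c[2],t=c[3])
togo([0.535,0.110,0.26],9.5)
E
```

```text
clock 3.35 pos [0.5337 0.1114 0.2686] toolx deg 9.58 shift tool [0.0011 0.0016 0.0086] yaw rev for ang 0.00021288082996137172
[318.8703 232.4576]
278 187
clock 3.4 pos [0.5336 0.1117 0.2687] toolx deg 9.63 shift tool [0.0011 0.0019 0.0087] yaw rev for ang 0.00035218295909575186
```

View pics/w2c.png

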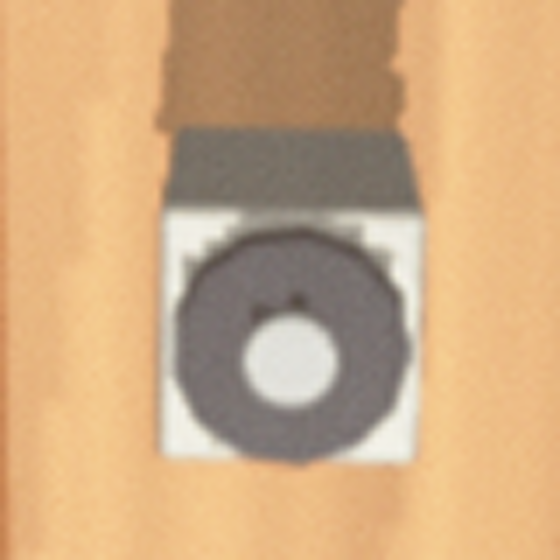

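```bash
python3 - <<'E'
from h import *
f=np.load("w2.npz"); c=(f["K"],f["d"],f["R"],f["t"])
P=[atz("wrist",(278+u/7-.4,187+v/7-.4),0.132,c) for u,v in [(163,208),(425,208),(413,463),(160,460)]]
P=np.array(P);print(P,P.mean(0))
for i in range(4):
    e=P[(i+1)%4]-P[i]; print(np.linalg.norm(e),np.degrees(np.arctan2(e[1],e[0]))%90)
print("screw",atz("wrist",(278+290/7-.4,187+360/7-.4),.141,c),"disc",atz("wrist",(278+293/7-.4,187+345/7-.4),.138,c))
m=P.mean(0); togo([m[0],m[1],0.095],9.5)
E
```

```text
[[0.5193 0.1189 0.132 ]
 [0.5481 0.1237 0.132 ]
 [0.5521 0.0941 0.132 ]
 [0.5235 0.0897 0.132 ]] [0.5357 0.1066 0.132 ]
0.029152813038812803 9.555494327556232
0.029913538045233275 7.8489335056229805
0.028987957429745054 8.834547280756851
0.029544392020889928 8.151882452386843
screw [0.5357 0.1065 0.141 ] disc [0.5359 0.1074 0.138 ]
clock 3.4 pos [0.5336 0.1117 0.2687] toolx deg 9.63 shift tool [0.0014 0.0056 0.1737] yaw rev for ang 0.00035218295909575186
```

```bash
python3 -m jog '[[0.0015,0.005,0.02,0.003,0],[0,0,0.03,0,0],[0,0,0.03,0,0],[0,0,0.03,0,0],[0,0,0.03,0,0],[0,0,0.02,0,0],[0,0,0.008,0,0],[0,0,0,0,0],[0,0,0,0,0],[0,0,0,0,0]]'; python3 -c "
from h import *
togo([0.5358,0.107,0.093],8.6)
c=cal('wrist');im=r.snapshot('wrist'); cv2.imwrite('pics/w3.png',im[:,:,::-1])"
```

```text
clock: 4.4
tool_pos: [0.5375, 0.1057, 0.1019]
eef_rot: [0.997, 0.073, 0.001, -0.0]
contact_force: [0.7, -0.4, 0.3]
opening: 0.999
clock 4.4 pos [0.5375 0.1057 0.1019] toolx deg 8.41 shift tool [-0.0015 -0.0015  0.0089] yaw rev for ang -0.0005300985951976934
```

View pics/w3.png

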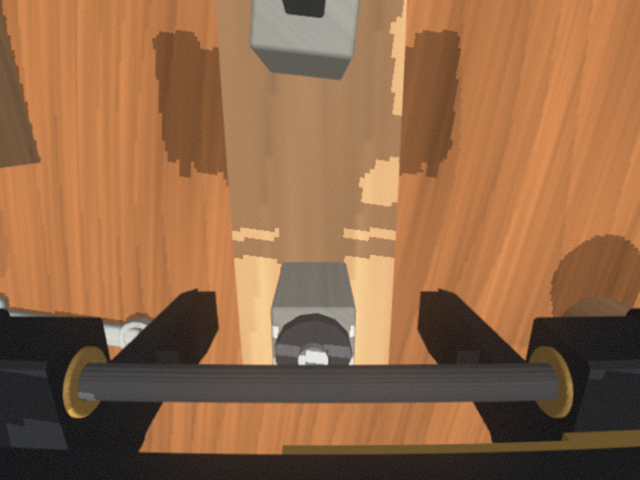

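The head sits between the fingers at (313,330) and needs about 1.5 mm along -x. I'll go down 8 mm, then close.

```bash
python3 -m jog '[[-0.0015,-0.0015,0.008,0,0],[0,0,0,0,0],[0,0,0,0,0.3],[0,0,0,0,0.5],[0,0,0,0,0.7],[0,0,0,0,1],[0,0,0,0,1],[0,0,0,0,1],[0,0,0,0,1],[0,0,0,0,1]]' 30; python3 -c "
from h import *
togo([0.5358,0.107,0.093],8.6); print(tool()[2]['moment'])"
```

```text
clock: 5.45
tool_pos: [0.5351, 0.1065, 0.0928]
eef_rot: [0.997, 0.073, 0.0, -0.0]
contact_force: [-0.3, 0.5, 0.6]
opening: 0.341
clock 5.45 pos [0.5351 0.1065 0.0928] toolx deg 8.38 shift tool [ 0.0007 -0.0004 -0.0002] yaw rev for ang -0.0006002672655994622
[-0.0371  0.0404 -0.0313]
```

```bash
python3 -m jog '[[0,0,-0.01,0,1],[0,0,-0.02,0,1],[0,0,-0.03,0,1],[0,0,-0.03,0,1],[0,0,-0.03,0,1],[0,0,-0.02,0,1],[0,0,0,0,1],[0,0,0,0,1]]' 40; python3 - <<'E'
from h import *
togo([0.560,-0.165,0.232],8.4); print(tool()[2]['moment'],tool()[2]['contact_force'])
for n in ["scene","side"]:
    im=r.snapshot(n); cv2.imwrite(f"pics/{n}2.png",im[:,:,::-1])
im=r.snapshot("wrist"); cv2.imwrite("pics/w4.png",im[:,:,::-1])
E
```

```text
clock: 6.25
tool_pos: [0.5346, 0.1065, 0.2327]
eef_rot: [0.997, 0.073, -0.0, -0.0]
contact_force: [-0.8, 0.9, -2.0]
opening: 0.341
clock 6.25 pos [0.5346 0.1065 0.2327] toolx deg 8.39 shift tool [-0.0145  0.2723  0.0006] yaw rev for ang -2.6429743207343233e-05
[-0.0832  0.0534  0.0142] [-0.7946  0.8761 -2.0424]
```

View pics/side2.png

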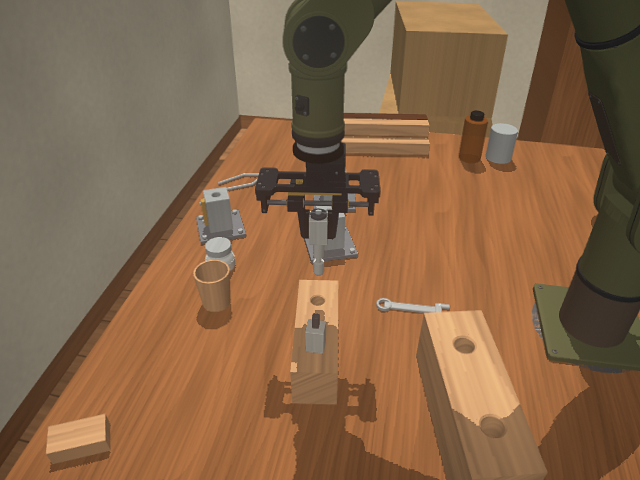

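View pics/w4.png

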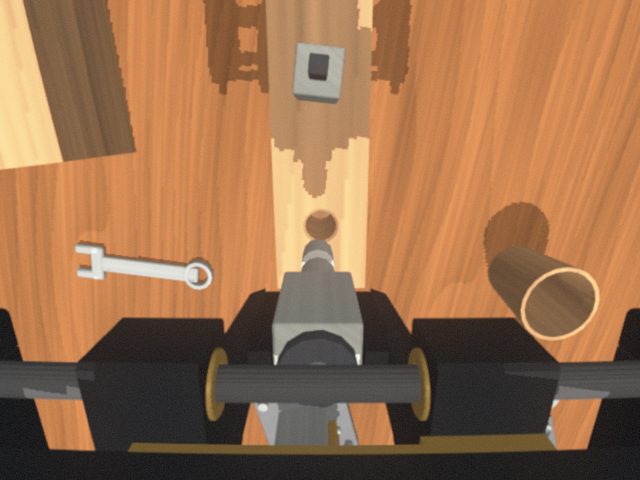

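The cartridge came out clean: the wrist view shows its nose at (318,250) and the empty pocket at (320,225), and the bar cutter still stands in its pocket. Next I move past the holder so the wrist camera can see the mouth unobstructed.

```bash
python3 -m jog '[[-0.0018,0.02,0,0,1],[-0.0018,0.04,0,0,1],[-0.0018,0.045,0,0,1],[-0.0018,0.045,0,0,1],[-0.0018,0.045,0,0,1],[-0.0018,0.045,0,0,1],[-0.0018,0.045,0,0,1],[-0.0019,0.035,0,0,1],[0,0.02,0,0,1],[0,0,0,0,1],[0,0,0,0,1],[0,0,0,0,1],[0,0,0,0,1]]'; python3 - <<'E'
from h import *
togo([0.560,-0.165,0.232],8.4)
c=cal("wrist"); im=r.snapshot("wrist"); cv2.imwrite("pics/w5.png",im[:,:,::-1])
u=proj("wrist",[[.560,-.165,.098]],c)[0]; print(u)
x0,y0=int(u[0])-50,max(0,int(u[1])-40); print(x0,y0)
cv2.imwrite("pics/w5c.png",cv2.resize(im[y0:y0+80,x0:x0+100],None,fx=7,fy=7,interpolation=cv2.INTER_CUBIC)[:,:,::-1])
np.savez("w5.npz",im=im,K=c[0],d=c[1],R=c[2],t=c[3])
E
```

```text
clock: 7.7
tool_pos: [0.5704, -0.2298, 0.2324]
eef_rot: [0.997, 0.074, -0.0, -0.001]
contact_force: [-0.0, 0.4, -0.2]
opening: 0.338
clock 7.7 pos [ 0.5704 -0.2298  0.2324] toolx deg 8.54 shift tool [-0.0007 -0.0656  0.0005] yaw rev for ang 0.00039701174664735897
[316.5199 142.5157]
266 102
```

View pics/w5.png

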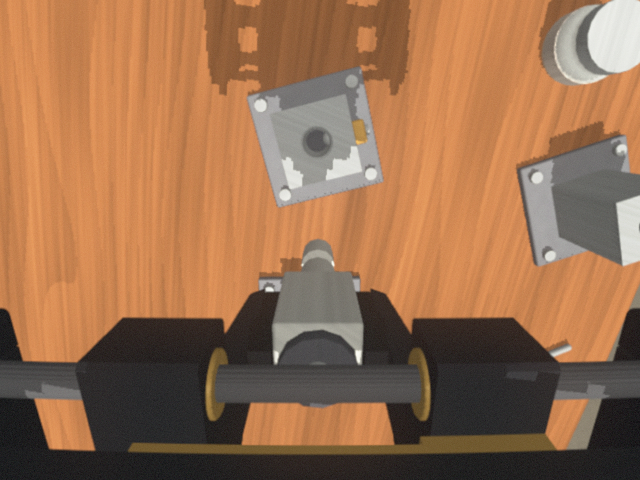

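View pics/w5c.png

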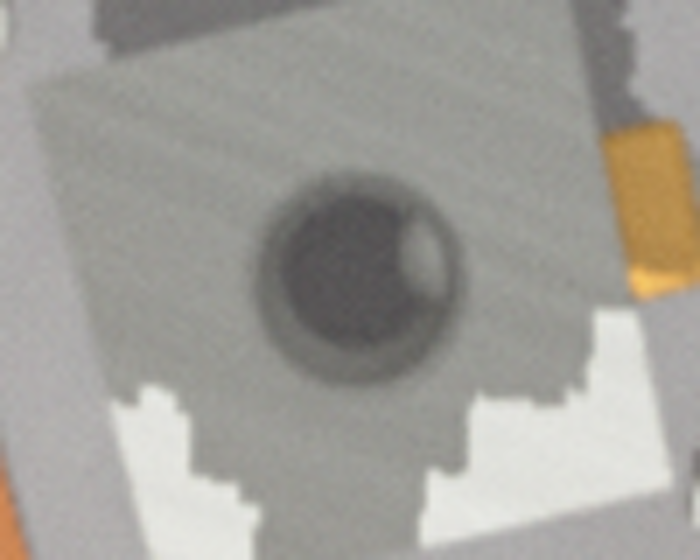

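The wrist view shows the mouth at (317,141), with the ball just visible inside on its right. The nose of the held shank is at (318,252). I'll measure both in this same picture.

```bash
python3 - <<'E'
from h import *
f=np.load("w5.npz"); c=(f["K"],f["d"],f["R"],f["t"]); im=f["im"]
m=atz("wrist",(316.86,141.5),.098,c); print("mouth",m)
th=np.linspace(0,2*np.pi,60)
vis=im.copy().astype(np.uint8)
big=cv2.resize(vis[90:310,220:420],None,fx=2.7*1,fy=2.7,interpolation=cv2.INTER_CUBIC)[:,:,::-1].copy()
def dr(pts,col):
    for p in proj("wrist",pts,c): cv2.circle(big,(int((p[0]-220+.5)*2.7),int((p[1]-90+.5)*2.7)),1,col,-1)
dr([[m[0]+.0105*np.cos(t),m[1]+.0105*np.sin(t),.098] for t in th],(0,0,255))
p=np.array([0.5704,-0.2298,0.2324]); 
# predicted shank: from grip offset zero: cylinder below tcp axis at foot z
foot=p+np.array([0,0,-.0858])
ctr=foot+[0,0,.0095]
C=-c[2].T@c[3]; v=ctr-C; d=np.linalg.norm(v); v/=d
a=np.cross(v,[1,0,0]);a/=np.linalg.norm(a);b=np.cross(v,a)
rr=.0095*np.sqrt(1-(.0095/d)**2); cc=ctr-v*.0095**2/d
dr([cc+rr*(np.cos(t)*a+np.sin(t)*b) for t in th],(255,0,0))
print(proj("wrist",[ctr,foot],c))
cv2.imwrite("pics/w5d.png",big)
togo([m[0],m[1],.2324])
E
```

```text
mouth [ 0.5601 -0.1642  0.098 ]
[[317.4952 252.7806]
 [317.487  248.194 ]]
clock 7.75 pos [ 0.5704 -0.2302  0.2326] toolx deg 8.52 shift tool [-0.0004 -0.0668  0.0002] yaw rev for ang None
```

View pics/w5d.png

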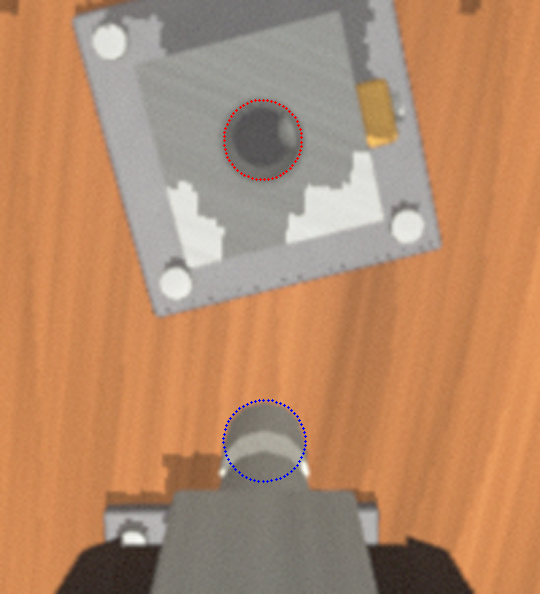

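Both overlays fit. Now over the mouth, then down to about 8 mm above it.

```bash
python3 -m jog '[[0,-0.02,0,0,1],[0,-0.03,0,0,1],[0,-0.0166,0,0,1],[0,0,0,0,1],[0,0,0.02,0,1],[0,0,0.02,0,1],[0,0,0,0,1],[0,0,0,0,1],[0,0,0,0,1],[0,0,0,0,1]]'; python3 - <<'E'
from h import *
togo([0.5601,-0.1642,.1838])
c=cal("wrist"); im=r.snapshot("wrist"); s=r.get_state(); print(s["contact_force"],s["moment"])
big=cv2.resize(im[170:320,220:420],None,fx=3.6,fy=3.6,interpolation=cv2.INTER_CUBIC)[:,:,::-1].copy()
th=np.linspace(0,2*np.pi,80); m=[.5601,-.1642]
for p in proj("wrist",[[m[0]+.0105*np.cos(t),m[1]+.0105*np.sin(t),.098] for t in th],c): cv2.circle(big,(int((p[0]-220+.5)*3.6),int((p[1]-170+.5)*3.6)),1,(0,0,255),-1)
cv2.imwrite("pics/w6.png",big)
for n in ["scene","side"]:
    im=r.snapshot(n); u=proj(n,[[.5601,-.1642,.11]])[0].astype(int); print(n,u)
    cv2.imwrite(f"pics/{n}3.png",cv2.resize(im[u[1]-50:u[1]+50,u[0]-50:u[0]+50],None,fx=5,fy=5,interpolation=cv2.INTER_CUBIC)[:,:,::-1])
E
```

```text
clock: 8.75
tool_pos: [0.5612, -0.1666, 0.1937]
eef_rot: [0.997, 0.073, 0.001, 0.0]
contact_force: [-0.6, 0.1, -1.1]
opening: 0.334
clock 8.75 pos [ 0.5612 -0.1666  0.1937] toolx deg 8.36 shift tool [-0.0008 -0.0025  0.0099] yaw rev for ang None
[-1.3087 -0.1015 -1.3279] [-0.0735  0.0426 -0.0153]
scene [289 276]
side [329 206]
```

View pics/w6.png

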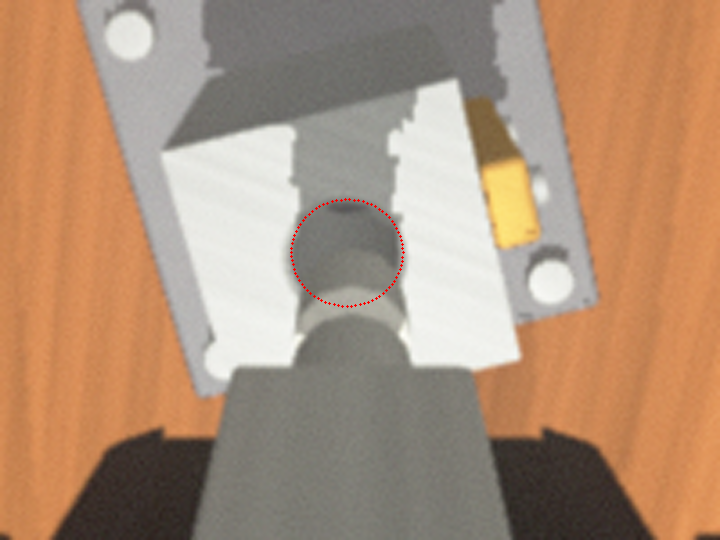

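View pics/scene3.png

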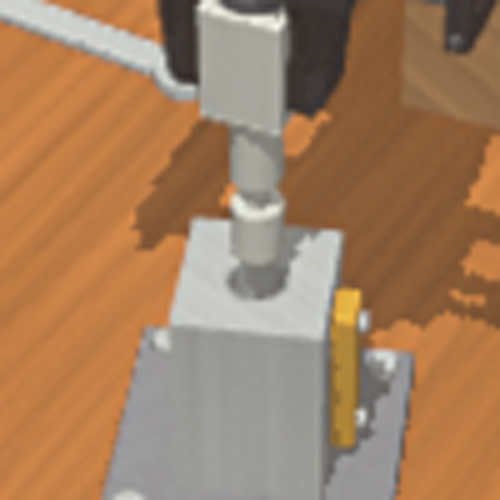

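View pics/side3.png

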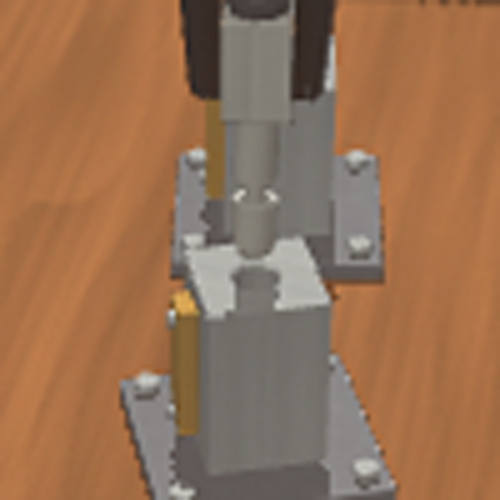

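```bash
python3 -c "
from h import *
togo([0.5601,-0.1642,.1838])"
```

```text
clock 8.9 pos [ 0.5609 -0.1663  0.1933] toolx deg 8.38 shift tool [-0.0005 -0.0022  0.0095] yaw rev for ang None
```

```bash
python3 -m jog '[[-0.0005,-0.0022,0.003,0,1],[0,0,0,0,1],[0,0,0,0,1],[0,0,0,0,1]]'; python3 - <<'E'
from h import *
togo([0.5601,-0.1642,.1838])
c=cal("wrist"); im=r.snapshot("wrist"); s=r.get_state(); print(s["contact_force"],s["moment"])
big=cv2.resize(im[170:320,220:420],None,fx=3.6,fy=3.6,interpolation=cv2.INTER_CUBIC)[:,:,::-1].copy()
th=np.linspace(0,2*np.pi,80); m=[.5601,-.1642]
for p in proj("wrist",[[m[0]+.0105*np.cos(t),m[1]+.0105*np.sin(t),.098] for t in th],c): cv2.circle(big,(int((p[0]-220+.5)*3.6),int((p[1]-170+.5)*3.6)),1,(0,0,255),-1)
cv2.imwrite("pics/w7.png",big)
for n in ["scene","side"]:
    im=r.snapshot(n); u=proj(n,[[.5601,-.1642,.11]])[0].astype(int)
    cv2.imwrite(f"pics/{n}4.png",cv2.resize(im[u[1]-50:u[1]+50,u[0]-50:u[0]+50],None,fx=5,fy=5,interpolation=cv2.INTER_CUBIC)[:,:,::-1])
E
```

```text
clock: 9.3
tool_pos: [0.5597, -0.164, 0.1896]
eef_rot: [0.997, 0.073, -0.0, -0.0]
contact_force: [1.2, -0.1, -0.0]
opening: 0.34
clock 9.3 pos [ 0.5597 -0.164   0.1896] toolx deg 8.39 shift tool [0.0003 0.0003 0.0058] yaw rev for ang None
[-1.0512  0.5892 -1.5345] [-0.0808  0.0369  0.034 ]
```

View pics/w7.png

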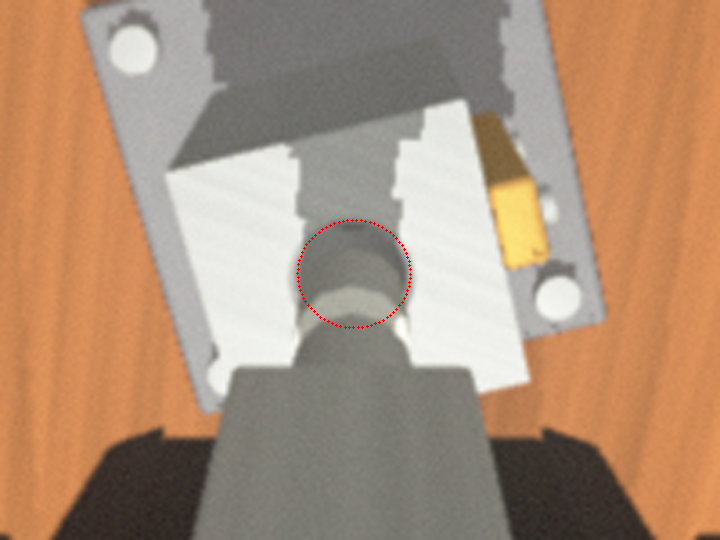

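View pics/side4.png

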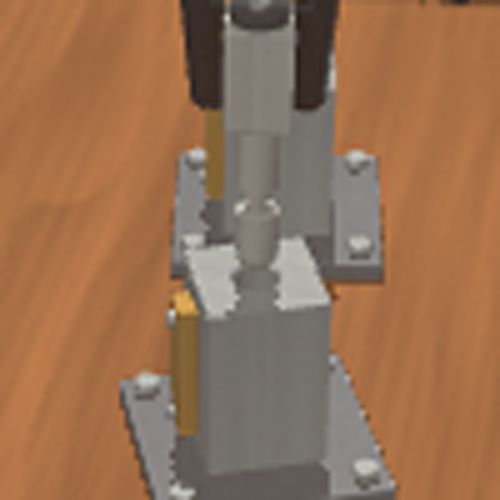

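View pics/scene4.png

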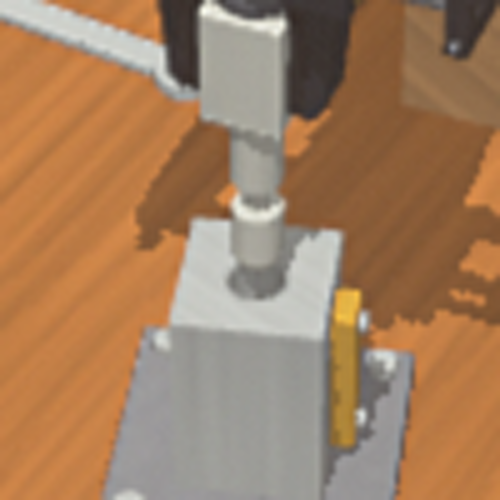

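Nose and mouth are concentric in all three views: wrist (354,273), side x≈258 and scene x≈257 in the crops. I'll lower to about 12 mm deep, slowly.

```bash
python3 -m jog '[[0.0003,0.0003,0.003,0,1],[0,0,0.003,0,1],[0,0,0.002,0,1],[0,0,0,0,1]]'; python3 -m jog '[[0,0,0.002,0,1],[0,0,0.002,0,1],[0,0,0,0,1]]';python3 -m jog '[[0,0,0.002,0,1],[0,0,0.002,0,1],[0,0,0.002,0,1],[0,0,0,0,1],[0,0,0,0,1]]'; python3 -c "
from h import *
togo([0.5601,-0.1642,.1838])"
```

```text
clock: 9.85
tool_pos: [0.5597, -0.1641, 0.1812]
eef_rot: [0.997, 0.073, -0.0, -0.0]
contact_force: [0.7, -0.5, -1.7]
opening: 0.339
clock: 10.15
tool_pos: [0.5599, -0.1642, 0.1774]
eef_rot: [0.997, 0.073, -0.0, -0.0]
contact_force: [-0.5, 0.1, -1.3]
opening: 0.337
clock: 10.65
tool_pos: [0.56, -0.1642, 0.1716]
eef_rot: [0.997, 0.073, -0.0, -0.0]
contact_force: [0.4, -0.2, -0.9]
opening: 0.338
clock 10.65 pos [ 0.56   -0.1642  0.1716] toolx deg 8.38 shift tool [ 0.0001 -0.     -0.0122] yaw rev for ang None
```

```bash
for i in 1; do python3 -m jog '[[0,0,0.001,0,1],[0,0,0.001,0,1],[0,0,0.001,0,1]]'; python3 -m jog '[[0,0,0.001,0,1],[0,0,0.001,0,1],[0,0,0.001,0,1]]'; python3 -m jog '[[0,0,0.001,0,1],[0,0,0.001,0,1],[0,0,0.001,0,1]]'; done | grep -v -e eef -e opening
```

```text
clock: 10.95
tool_pos: [0.5601, -0.1642, 0.1686]
contact_force: [-0.3, -0.7, -2.2]
clock: 11.25
tool_pos: [0.5601, -0.1642, 0.1656]
contact_force: [0.4, -0.6, -0.7]
clock: 11.55
tool_pos: [0.5601, -0.1642, 0.1626]
contact_force: [0.1, -0.5, -1.4]
```

```bash
(python3 -m jog '[[0,0,0.001,0,1],[0,0,0.001,0,1],[0,0,0.001,0,1]]'; python3 -m jog '[[0,0,0.001,0,1],[0,0,0.001,0,1],[0,0,0.001,0,1]]') | grep -v -e eef -e opening
```

```text
clock: 11.85
tool_pos: [0.5601, -0.1642, 0.1596]
contact_force: [0.0, 0.1, -1.7]
clock: 12.15
tool_pos: [0.5601, -0.1642, 0.1566]
contact_force: [0.0, -0.2, -2.0]
```

```bash
(python3 -m jog '[[0,0,0.001,0,1],[0,0,0.001,0,1]]'; python3 -m jog '[[0,0,0.001,0,1],[0,0,0.001,0,1]]') | grep -v -e eef -e opening
```

```text
clock: 12.35
tool_pos: [0.56, -0.1642, 0.1546]
contact_force: [-0.4, 0.0, -1.1]
clock: 12.55
tool_pos: [0.5601, -0.1642, 0.1526]
contact_force: [-0.2, 0.7, -0.8]
```

```bash
(python3 -m jog '[[0,0,0.001,0,1],[0,0,0.001,0,1]]'; python3 -m jog '[[0,0,0.001,0,1]]') | grep -v -e eef -e opening
```

```text
clock: 12.75
tool_pos: [0.5599, -0.1644, 0.1509]
contact_force: [-2.0, 0.1, 3.1]
clock: 12.85
tool_pos: [0.5596, -0.1646, 0.15]
contact_force: [-2.2, -0.6, 4.4]
```

```bash
(python3 -m jog '[[0,0,0.001,0,1]]'; python3 -m jog '[[0,0,0.001,0,1]]') | grep -v -e eef -e opening
```

```text
clock: 12.95
tool_pos: [0.5594, -0.1647, 0.1489]
contact_force: [-3.7, -1.9, 4.5]
clock: 13.05
tool_pos: [0.5593, -0.1648, 0.1478]
contact_force: [-3.9, -1.5, 4.8]
```

The ball is felt from about 32 mm deep, so the stop should lie near 69–71 mm. I'll keep pressing in 1 mm steps.

```bash
(python3 -m jog '[[0,0,0.001,0,1]]'; python3 -m jog '[[0,0,0.001,0,1],[0,0,0.001,0,1]]'; python3 -m jog '[[0,0,0.001,0,1],[0,0,0.001,0,1]]') | grep -v -e eef
```

```text
clock: 13.15
tool_pos: [0.5592, -0.1648, 0.1466]
contact_force: [-3.9, -1.8, 4.3]
opening: 0.335
clock: 13.35
tool_pos: [0.5591, -0.1646, 0.1443]
contact_force: [-4.9, -1.4, 2.9]
opening: 0.338
clock: 13.55
tool_pos: [0.5593, -0.1644, 0.1423]
contact_force: [-4.5, -2.5, 2.1]
opening: 0.339
```

```bash
(python3 -m jog '[[0,0,0.001,0,1],[0,0,0.001,0,1]]'; python3 -m jog '[[0,0,0.001,0,1],[0,0,0.001,0,1]]'; python3 -m jog '[[0,0,0.001,0,1],[0,0,0.001,0,1]]') | grep -v -e eef
```

```text
clock: 13.75
tool_pos: [0.5591, -0.1643, 0.1402]
contact_force: [-3.4, -2.5, 1.6]
opening: 0.335
clock: 13.95
tool_pos: [0.5591, -0.1642, 0.1381]
contact_force: [-5.2, -1.1, 1.6]
opening: 0.335
clock: 14.15
tool_pos: [0.5591, -0.1642, 0.1361]
contact_force: [-4.6, -1.8, 0.9]
opening: 0.34
```

```bash
(python3 -m jog '[[0,0,0.001,0,1],[0,0,0.001,0,1],[0,0,0.001,0,1]]'; python3 -m jog '[[0,0,0.001,0,1],[0,0,0.001,0,1],[0,0,0.001,0,1]]'; python3 -m jog '[[0,0,0.001,0,1],[0,0,0.001,0,1],[0,0,0.001,0,1]]') | grep -v -e eef
```

```text
clock: 14.45
tool_pos: [0.5591, -0.1641, 0.1331]
contact_force: [-4.9, -2.4, 0.9]
opening: 0.334
clock: 14.75
tool_pos: [0.5591, -0.1641, 0.1301]
contact_force: [-4.6, -1.2, 1.1]
opening: 0.339
clock: 15.05
tool_pos: [0.5591, -0.1642, 0.1271]
contact_force: [-4.9, -1.9, 1.7]
opening: 0.335
```

```bash
(python3 -m jog '[[0,0,0.001,0,1],[0,0,0.001,0,1]]'; python3 -m jog '[[0,0,0.001,0,1],[0,0,0.001,0,1]]'; python3 -m jog '[[0,0,0.001,0,1]]') | grep -v -e eef
```

```text
clock: 15.25
tool_pos: [0.5591, -0.1641, 0.1251]
contact_force: [-5.0, -1.5, 0.5]
opening: 0.332
clock: 15.45
tool_pos: [0.5591, -0.1642, 0.1231]
contact_force: [-5.0, -1.7, 1.1]
opening: 0.335
clock: 15.55
tool_pos: [0.5591, -0.1642, 0.1221]
contact_force: [-4.6, -2.2, 1.3]
opening: 0.338
```

```bash
(python3 -m jog '[[0,0,0.001,0,1]]'; python3 -m jog '[[0,0,0.001,0,1]]'; python3 -m jog '[[0,0,0.001,0,1]]') | grep -v -e eef -e open
```

```text
clock: 15.65
tool_pos: [0.5592, -0.1642, 0.1211]
contact_force: [-4.8, -1.6, 1.1]
clock: 15.75
tool_pos: [0.5591, -0.1641, 0.12]
contact_force: [-4.3, -1.4, 1.1]
clock: 15.85
tool_pos: [0.5591, -0.1642, 0.119]
contact_force: [-4.6, -2.7, -0.9]
```

```bash
(python3 -m jog '[[0,0,0.0005,0,1],[0,0,0.0005,0,1]]'; python3 -m jog '[[0,0,0.0005,0,1]]';python3 -m jog '[[0,0,0.0005,0,1]]') | grep -v -e eef -e open
```

```text
clock: 16.05
tool_pos: [0.5594, -0.164, 0.1181]
contact_force: [-4.2, -1.9, -2.3]
clock: 16.15
tool_pos: [0.5596, -0.164, 0.1177]
contact_force: [-4.2, -1.1, -2.7]
clock: 16.25
tool_pos: [0.5597, -0.164, 0.1174]
contact_force: [-4.7, -2.0, -1.6]
```

```bash
(python3 -m jog '[[0,0,0.0005,0,1]]'; python3 -m jog '[[0,0,0.0005,0,1]]') | grep -v -e eef -e open
```

```text
clock: 16.35
tool_pos: [0.5599, -0.164, 0.1169]
contact_force: [-4.1, -0.7, -2.7]
clock: 16.45
tool_pos: [0.5601, -0.164, 0.1165]
contact_force: [-3.5, 0.0, -2.6]
```

The push has turned into a pull (fz went negative), so the ball is rolling over the bead's edge into the groove. Next is to feel for the stop.

```bash
(python3 -m jog '[[0,0,0.0005,0,1]]'; python3 -m jog '[[0,0,0.0005,0,1]]') | grep -v -e eef -e open
```

```text
clock: 16.55
tool_pos: [0.5602, -0.164, 0.1161]
contact_force: [-3.1, -0.4, -3.4]
clock: 16.65
tool_pos: [0.5603, -0.1641, 0.1156]
contact_force: [-2.6, -0.7, -3.7]
```

```bash
(python3 -m jog '[[0,0,0.0005,0,1]]'; python3 -m jog '[[0,0,0.0005,0,1]]') | grep -v -e eef -e open
```

```text
clock: 16.75
tool_pos: [0.5605, -0.1641, 0.1151]
contact_force: [-3.5, -1.0, -3.5]
clock: 16.85
tool_pos: [0.5606, -0.1641, 0.1147]
contact_force: [-3.2, -0.7, -1.4]
```

```bash
(python3 -m jog '[[0,0,0.0005,0,1]]') | grep -v -e eef -e open
```

```text
clock: 16.95
tool_pos: [0.5606, -0.1642, 0.1144]
contact_force: [-2.7, -1.5, -1.0]
```

```bash
(python3 -m jog '[[0,0,0.0005,0,1]]') | grep -v -e eef -e open
```

```text
clock: 17.05
tool_pos: [0.5606, -0.1643, 0.1141]
contact_force: [-3.3, -0.4, 0.5]
```

```bash
(python3 -m jog '[[0,0,0.0005,0,1]]') | grep -v -e eef -e open
```

```text
clock: 17.15
tool_pos: [0.5606, -0.1643, 0.1136]
contact_force: [-1.9, -1.2, -0.5]
```

```bash
(python3 -m jog '[[0,0,0.0005,0,1]]') | grep -v -e eef -e open
```

```text
clock: 17.25
tool_pos: [0.5607, -0.1644, 0.1132]
contact_force: [-4.0, -0.9, 4.9]
```

```bash
(python3 -m jog '[[0,0,0,0,1],[0,0,0,0,1]]') | grep -v -e eef 
```

```text
clock: 17.45
tool_pos: [0.5607, -0.1644, 0.1132]
contact_force: [-3.3, -1.1, 4.2]
opening: 0.333
```

```bash
(python3 -m jog '[[0,0,0.0005,0,1],[0,0,0,0,1]]') | grep -v -e eef -e open
```

```text
clock: 17.65
tool_pos: [0.5607, -0.1644, 0.113]
contact_force: [-3.1, -1.0, 7.4]
```

```bash
(python3 -m jog '[[0,0,0.0005,0,1],[0,0,0,0,1]]') | grep -v -e eef -e open; python3 -c "
from h import *
print(tool()[2]['moment'],tool()[1])
for n in ['scene','side']:
    im=r.snapshot(n); u=proj(n,[[.5601,-.1642,.12]])[0].astype(int)
    cv2.imwrite(f'pics/{n}5.png',cv2.resize(im[u[1]-50:u[1]+50,u[0]-50:u[0]+50],None,fx=5,fy=5,interpolation=cv2.INTER_CUBIC)[:,:,::-1])"
```

```text
clock: 17.85
tool_pos: [0.5607, -0.1645, 0.113]
contact_force: [-4.2, -0.8, 11.2]
[-0.2382  1.1664  0.0414] [[ 0.9893  0.1456  0.0018]
 [ 0.1457 -0.9893 -0.0004]
 [ 0.0017  0.0007 -1.    ]]
```

View pics/scene5.png

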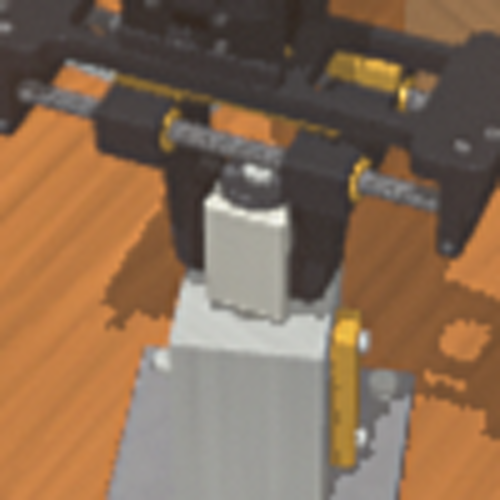

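View pics/side5.png

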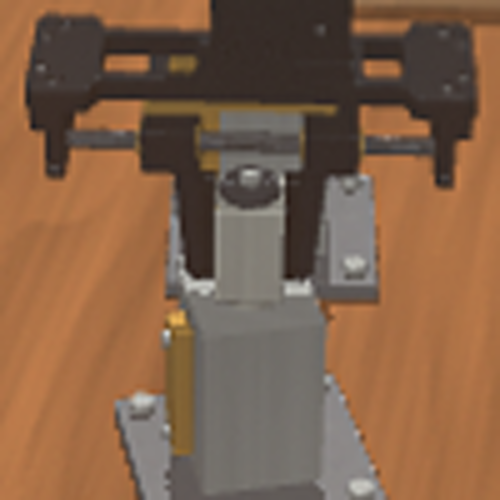

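The foot is on something hard: the last two 0.5 mm commands moved the tool only 0.2 mm while fz rose to 11 N. The pictures show about 6 mm of shank between head and block, upright. That puts the stop near 70 mm, which matches where the ball was felt. I'll ease the load and let go.

```bash
(python3 -m jog '[[0,0,-0.0005,0,1],[0,0,-0.0005,0,1],[0,0,0,0,1]]';  python3 -m jog '[[0,0,0,0,0.6],[0,0,0,0,0.55],[0,0,0,0,0.5],[0,0,0,0,0.4],[0,0,0,0,0.2],[0,0,0,0,0],[0,0,0,0,0],[0,0,0,0,0],[0,0,0,0,0]]') | grep -v -e eef; python3 -c "
from h import *
togo([0.5601,-0.1642,.12]);print(tool()[2]['moment'])
for n in ['scene','side','wrist']:
    im=r.snapshot(n); u=proj(n,[[.5601,-.1642,.12]])[0].astype(int) if n!='wrist' else [320,290]
    cv2.imwrite(f'pics/{n}6.png',cv2.resize(im[u[1]-60:u[1]+60,u[0]-60:u[0]+60],None,fx=5,fy=5,interpolation=cv2.INTER_CUBIC)[:,:,::-1])"
```

```text
clock: 18.25
tool_pos: [0.5607, -0.1644, 0.1131]
contact_force: [-2.1, -0.8, 6.6]
opening: 0.333
clock: 19.15
tool_pos: [0.5601, -0.1642, 0.1127]
contact_force: [-0.2, 1.0, -0.2]
opening: 0.997
clock 19.15 pos [ 0.5601 -0.1642  0.1127] toolx deg 8.38 shift tool [ 0.     -0.     -0.0073] yaw rev for ang None
[-0.0976  0.1101  0.0078]
```

View pics/scene6.png

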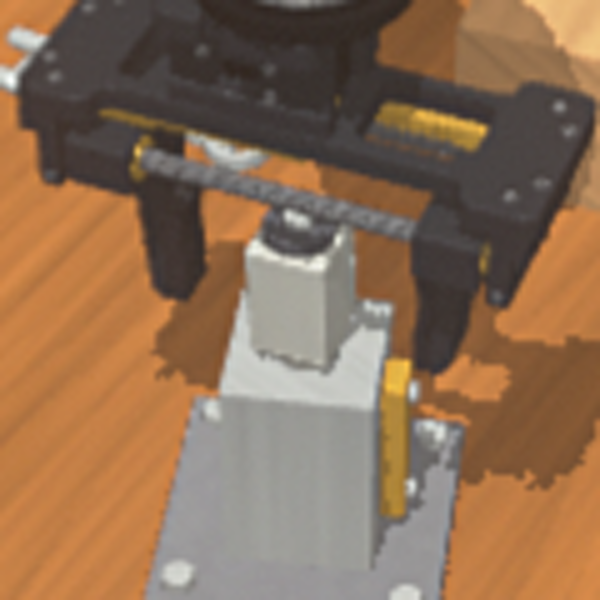

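View pics/side6.png

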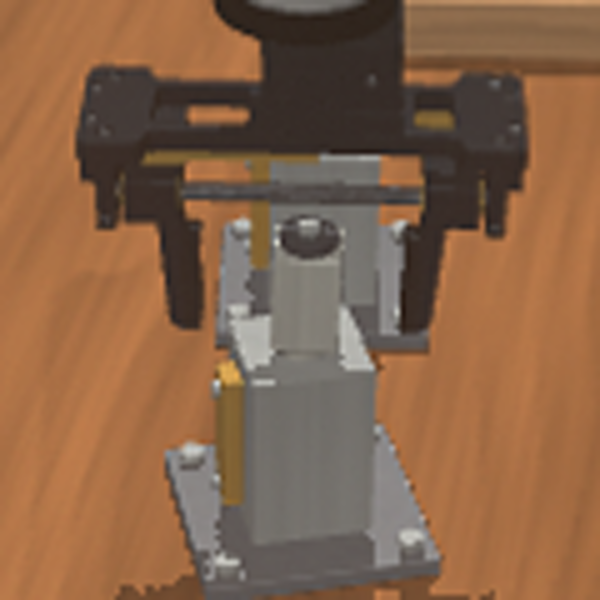

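The cartridge has been let go and stands in the bore; the wrist force is back to zero. I'll retreat straight up and check the final height and tilt.

```bash
(python3 -m jog '[[0,0,-0.01,0,0],[0,0,-0.02,0,0],[0,0,-0.03,0,0],[0,0,-0.04,0,0],[0,0,-0.04,0,0],[0,0,-0.03,0,0],[0,-0.03,0,0,0],[0,-0.03,0,0,0],[0,-0.03,0,0,0],[0,0,0,0,0],[0,0,0,0,0],[0,0,0,0,0]]') | grep -v -e eef; python3 - <<'E'
from h import *
for n in ['scene','side']:
    im=r.snapshot(n); cv2.imwrite(f"pics/{n}7f.png",im[:,:,::-1]); u=proj(n,[[.5601,-.1642,.11]])[0].astype(int); print(n,u)
    big=cv2.resize(im[u[1]-50:u[1]+50,u[0]-50:u[0]+50],None,fx=6,fy=6,interpolation=cv2.INTER_CUBIC)[:,:,::-1].copy()
    cv2.imwrite(f'pics/{n}7.png',big)
    np.save(f"{n}7.npy",im)
c=cal("wrist"); im=r.snapshot("wrist"); cv2.imwrite("pics/w8.png",im[:,:,::-1])
for n in ['scene','side']:
  r.snapshot(n)
  for th in ["bar_cutter_grip","wax_jar","wood_cup","spanner_grip"]:
    d=r.cut_out(th,n)
    for e in d: print(n,th,round(e["score"],2),np.round(e["rect"]))
E
```

```text
clock: 20.5
tool_pos: [0.547, -0.0767, 0.2831]
contact_force: [-0.1, -0.3, 0.0]
opening: 0.999
scene [289 276]
side [329 206]
scene bar_cutter_grip 0.59 [349. 153. 369. 185.]
scene wax_jar 0.63 [409. 290. 443. 335.]
scene wood_cup 0.6 [414. 240. 454. 288.]
scene spanner_grip 0.72 [223. 214. 281. 246.]
scene spanner_grip 0.62 [408. 287. 444. 334.]
side bar_cutter_grip 0.67 [304. 315. 327. 350.]
side wax_jar 0.94 [206. 241. 237. 271.]
side wood_cup 0.92 [191. 259. 229. 313.]
side wood_cup 0.67 [322. 189. 338. 212.]
side spanner_grip 0.72 [378. 302. 449. 315.]
```

View pics/scene7.png

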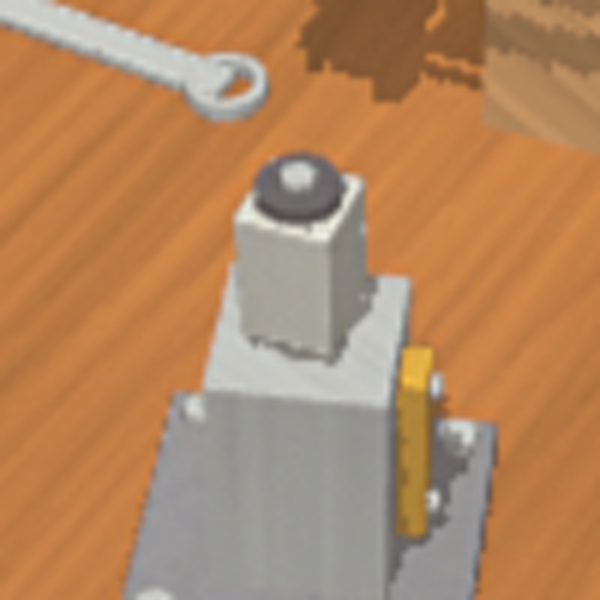

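View pics/side7.png

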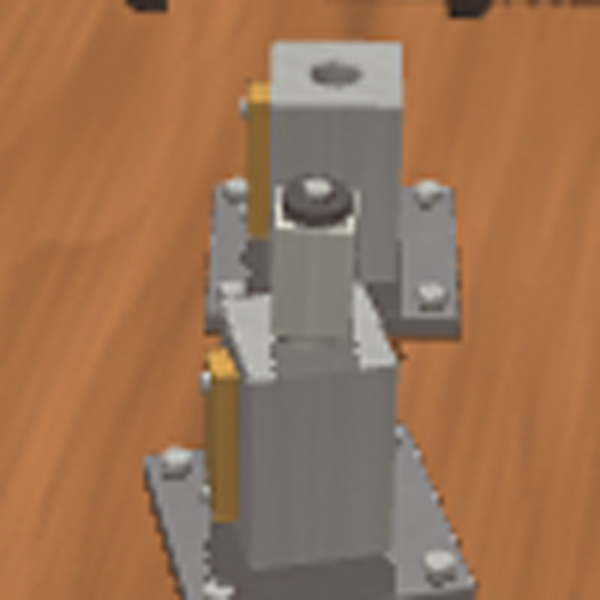

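View pics/w8.png

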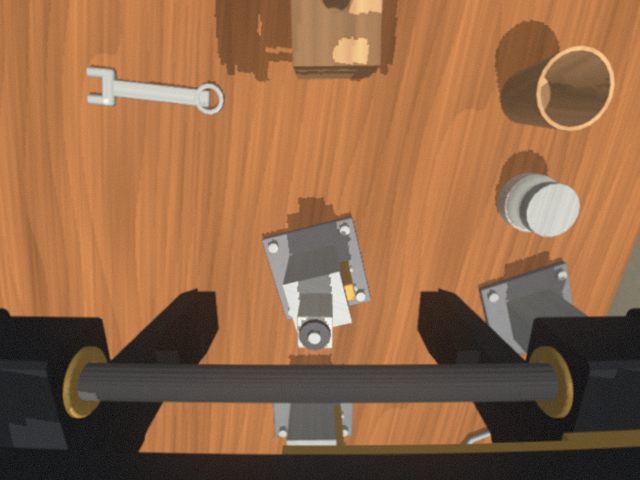

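```bash
python3 - <<'E'
from h import *
x,res=tri([("scene",(239+298/6-.4,226+178/6-.4)),("side",(279+317/6-.4,156+187/6-.4))]); print("screw top",x,res,"foot rel mouth",x[2]-.134-.098, x[:2]-[.5601,-.1642])
x,res=tri([("scene",(291,282)),("side",(331,211))]); print("mouth tri (start picks)",x,res)
togo([0.5601,-0.1642,.12])
E
```

```text
screw top [ 0.5577 -0.1648  0.161 ] [np.float64(8.378977975168085e-05), np.float64(8.378977975170393e-05)] foot rel mouth -0.07095648362301762 [-0.0024 -0.0006]
mouth tri (start picks) [ 0.56   -0.1644  0.0969] [np.float64(0.002375655099815675), np.float64(0.002375655099815601)]
clock 21.15 pos [ 0.5469 -0.0752  0.2827] toolx deg 8.39 shift tool [0.     0.09   0.1627] yaw rev for ang None
```

The check agrees: foot about 71 mm below the mouth, screw top within 2.4 mm of the bore axis, so the tilt is roughly 0.02 rad. The bystanders are where they were, and the gripper is open and clear. Handing in.

```bash
python3 -c "
from plant import r
print(r.finish_job())"
```

```text
the job is handed in; nothing more can be done
None
```

The round cutter is in the bore of the holder nearest the base, pressed past the ball onto the stop and let go. I handed the job in after about 21 s; no verdict is reported.

- **By feel:** The ball was met with the foot about 32 mm below the mouth. The vertical push on the wrist reached about 5 N, fell off, and then turned into a pull of about 2 N as the bead's edge passed the ball. The foot met something hard about 70–71 mm down. I pressed there to about 11 N at the wrist, at most 13 N with the cartridge's weight added. I then eased off and opened the gripper.
- **Last checks:** Measured from two cameras, the foot is about 71 mm below the mouth and the tilt is around 0.02 rad. The bar cutter, jar, cup and spanner show in the same places to within a few pixels. The gripper is open and clear, and the wrist force is near zero.
- **What did not fully agree:**
  - A side force of 2–4 N stayed on the wrist while the foot was on the stop, and went when I let go.
  - The two-camera check put the top screw 2.4 mm off the bore axis, slightly more than the cameras' stated accuracy of about 2 mm.
  - The ball's position cannot be seen, so the click is judged only from the forces and depth.

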